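# Turn up only the inner ring of the two-ring hob zone

## Robot

A 7-joint arm with a two-finger parallel gripper is mounted at the origin on the work surface. World frame = base frame: x ahead of the robot, y to its left, z up, the work surface at z = 0. Lengths are in m, angles in degrees, forces in N, time in s.
With the tool pointing down it reaches from about 0.425 to 0.875 m from the base axis. Payload 4.7 kg.
Tool frame: the origin (TCP) lies on the mounting face of the last link; the fingertips stand 182 mm ahead of it and the grasp point (between the pads) lies 164 mm ahead of it; z points along the fingers, x is the direction in which the jaws open and shut, and the axes are right-handed (so a half turn about z gives the same grasp; the last joint's range is limited). The gripper opens to 87 mm and grips with 3 to 60 N. Pads are 19 mm wide; open, the fingers measure 117 mm over their backs; the gripper's body (75 mm by 190 mm) begins 51 mm behind the grasp point.
Start: joints at [-71.213, 18.392, -4.016, 83.108, 1.295, 78.541, -3.26], TCP at [0.201, 0.618, 0.405] pointing down, gripper open.
Joint ranges: [-163.93, 163.93], [-17.29, 119.83], [-79.2, 71.16], [3.27, 140.29], [-89.18, 269.18], [5.43, 117.66], [-154.24, 154.24]. Speed limits (degrees/s): [147.25, 147.25, 180, 180, 180, 180, 180].

## Interface

Orientations are given as [roll, pitch, yaw] about the fixed x, y, z axes, in that order (R = Rz(yaw) Ry(pitch) Rx(roll)).
In Python, from cell import status, cams, env, outline_of, landmark_of gives the robot as it stands. The module is installed in compiled form; this text tells all that it offers.
- The arm moves only by the tool jog_arm, never from a script. Its argument "rows" is a list of rows, each a list of 7 numbers: the closure, from 0 (fully open) to 1 (shut), then the shift along the tool's x, y, z in m, then the turn, a rotation vector about the tool's x, y, z in degrees. A call has 1 to 12 rows; each row shifts and turns the commanded pose from where the row before left it, along the tool's axes as they then stand; what a row does not reach is not made up. A row lasts 1/12 s, in which the tool goes at most 41.7 mm and 7.16 degrees, less where a joint would pass 70% of its speed; a pose out of reach is approached as far as the arm can. A call with a gripper value outside its range is refused whole. The fingers move at their own pace and stop on an object; "grip_force" is the grip in N (left out, the last holds). Time passes only in rows, so rows that do not move let the fingers close. It gives the time, the measured TCP pose, the force and the opening at its end, in the units of the state.
- status.get_obs(): the state, without advancing time (a new reading comes with each control period).
- cams.read_camera(name): name is "scene" or "side" or "wrist"; returns (picture, depth): 420x560x3 uint8, red, green, blue; 420x560 float32, m along the optical axis (not along the pixel's ray), 0 where there is no reading.
- cams.camera_params(name): a dict with "vfov" (degrees; the focal length in pixels is half the picture's height over the tangent of half this angle, whatever the lens; pixels are square), "cx", "cy" (the principal point, pixels), "k1" (the pictures are not rectified: a ray, as slopes to the right and down, at radius r is drawn at 1 + k1 r^2 times it, then the intrinsics apply), "eye" and "attitude" of the camera in the world. Camera axes: x right, y up, looking along -z (the intrinsics and any distortion apply to the point x, -y, -z); pixel columns grow to the right and rows downward; lengths in m; the calibration is good to about 2 mm. A picture is of the moment at which its call begins: read the wrist's pose just before it. camera_params takes no time and is no camera call; for the wrist camera it gives the pose at the moment of the call.
- env.sign_off(): hands the job in, once; it reports no verdict.
Trained networks look in the newest picture that a camera, given by its name, has taken for a name from the list of things; names that differ only in an ending like _2 or _b are one class to them, and where a whole thing is asked for, a point or a joint stands for the part that bears it (a point fixed in the world has none). Each returns a list of dicts, best first, with "conf" (0 to 1); they miss things now and then, are a little off and sometimes report something else, mostly with a low value. They report only what shows in the picture. A call takes as long as a camera call.
- outline_of(camera, name): "pixels" (420x560 bool, what is visible of it) and "box" ([left, top, right, bottom] in pixels, round what is visible of it).
- landmark_of(camera, name): "position" ([row, column] in pixels: a listed point, or the origin of a listed thing).
The state is a dict: "time_s": time; "qpos": joint angles; "joint_velocities": joint speeds; "effort": joint torques, N m; "tool_pos": TCP position; "tool_rot": TCP orientation; "force": force on the tool from outside, world axes, zero at the start; "wrist_torque": the same for the moment, N m; "grip_width": finger opening in m.
Only numpy, scipy, OpenCV 4.12 (cv2) and the standard library are available. Lean on these libraries where they do the work, as an engineer would, in place of code of your own. Each camera call takes 0.05 s, during which the arm holds its last target. There are 200 camera calls.

## Task

The two-ring zone of this hob has two knobs one on top of the other. Turn the red inner knob clockwise until its white pointer stands at the orange mark of its dial, without turning the aluminium outer knob beneath it. Leave the single red knob of the neighbouring zone as it is, and let go.

Things in the scene. Friction and masses are not known exactly. Their poses are not given: they have to be found in the camera images.
- inner_knob (a joint): Angle (rad) of the red inner knob, growing clockwise seen from above. At 0 its white pointer is at the white off dot, at twelve o'clock (away from the robot, towards the pans); at 1.571 it is at the orange mark, 9 x 14 mm, at three o'clock (robot's right). Stops at 0 and 2.6; starts at 0.2 to 0.8. Friction 0.03 N m, no spring: stays where left.
- inner_grip (a point): On the red inner knob's axis, 8 mm below its top, 120 mm above the worktop; x along its white pointer, turning with it; z up. Knob: disc 38 mm wide, 5 mm high, and on it a flat-sided grip bar 37 mm long (along the pointer), 14 thick, 34 high. Disc top 25 mm, outer knob's top 31 mm, black glass panel 48 mm below this point. Pans stand 90 mm off or more, up to 32 mm above it.
- outer_mark (a point): Black index mark on top of the aluminium outer knob, a ribbed disc 62 mm wide, 14 mm high, under the red inner knob on the same axis. The point is 26 mm from the axis, 31 mm below inner_grip, and turns with the outer knob, which turns very easily (0.02 N m), independently of the inner one.
- single_mark (a point): Outer end of the white pointer on top of the single red knob of the neighbouring one-ring zone, 17 mm from its axis, turning with it. The same red disc and bar, but under it only a fixed black foot 44 mm wide, no aluminium; its axis is 300 mm to the left or right of the other.

How it is judged:
By the outcome, as a careful person would: the job done as asked, in the order asked, and still so for the second after the job is handed in, with the robot touching nothing.
It also fails if it takes over 32 s, if anything falls off the work surface, if the arm or the gripper's body presses on something with over 40 N, if the wrist force passes 120 N, or if a joint passes its speed limit or range.

## Working session

There is one attempt and no reset: what is moved stays moved. The work goes in short steps, Python scripts to look and compute and a tool call to move; the robot and the scene stay as the last step left them, time stands still between calls to the robot, and variables do not carry over. Pictures are saved under pics/ and viewed, about 8 in all and at most 12, crops included, and the job is handed in when it is done.

Besides the shell and the picture viewer there is one more tool, called after "Emit:" as name(argument=value, ...) on one line, values as JSON. jog_arm: Moves the arm, as the interface text tells. Its arguments: {"type":"object","properties":{"rows":{"type":"array"},"grip_force":{"type":"number"}},"required":["rows"]}

```bash
mkdir -p pics; cat > h.py <<'E'
import numpy as np, cv2
from scipy.spatial.transform import Rotation as R
from cell import status, cams, env, outline_of, landmark_of
def show(p): 
    for k,v in p.items(): print(k,v)
def att(p):
    a=np.array(p["attitude"],float)
    return a if a.shape==(3,3) else R.from_euler('xyz',a,degrees=True).as_matrix()
def ray(p,rc):
    f=210/np.tan(np.radians(p["vfov"])/2)
    d=np.array([(rc[1]-p["cx"])/f,(rc[0]-p["cy"])/f]); u=d.copy()
    for _ in range(20): u=d/(1+p["k1"]*(u@u))
    return att(p)@np.array([u[0],-u[1],-1.])
def at_depth(p,rc,z): return np.array(p["eye"])+ray(p,rc)*z
def at_z(p,rc,h):
    r=ray(p,rc); e=np.array(p["eye"]); return e+r*(h-e[2])/r[2]
def project(p,X):
    f=210/np.tan(np.radians(p["vfov"])/2)
    c=att(p).T@(np.array(X)-p["eye"]); u=np.array([c[0],-c[1]])/-c[2]; u=u*(1+p["k1"]*(u@u))
    return np.array([p["cy"]+f*u[1],p["cx"]+f*u[0]])
def save(n,img): cv2.imwrite(f"pics/{n}.png",cv2.cvtColor(img,cv2.COLOR_RGB2BGR))
E
python3 - <<'E'
from h import *
np.set_printoptions(precision=4,suppress=True)
print(status.get_obs())
ims=[]
for c in ["scene","side"]:
    p=cams.camera_params(c); show(p)
    im,d=cams.read_camera(c); ims.append(im)
    for n,h in [("inner_grip",.12),("outer_mark",.089),("single_mark",None)]:
        for l in landmark_of(c,n)[:2]:
            rc=np.array(l["position"]); i,j=np.clip(np.round(rc).astype(int),0,[419,559])
            print(c,n,rc,round(l["conf"],2),"depth",at_depth(p,rc,d[i,j]),"z",at_z(p,rc,h or .128))
save("a",ims[0]);save("b",ims[1])
E
```

```text
{'time_s': 0.0, 'qpos': array([-71.2108,  18.4407,  -4.0162,  83.1749,   1.293 ,  78.5396,
        -3.259 ]), 'joint_velocities': array([ 0.0109,  0.0507, -0.0801, -0.0466,  0.0202, -0.0644,  0.0361]), 'effort': array([ -0.0001, -49.1294,  -0.4039, -31.252 ,  -0.0638,   0.0441,
         0.0002]), 'tool_pos': array([0.2006, 0.6181, 0.4036]), 'tool_rot': array([179.9965,   0.1101,  72.0218]), 'force': array([-0.5318,  0.0228,  0.6198]), 'wrist_torque': array([ 0.0107, -0.0103, -0.0369]), 'grip_width': 0.08697597509667454}
vfov 51.62609701768515
cx 286.6973217032569
cy 213.65429497678525
k1 -0.03240657195961679
eye [0.9976 0.0796 0.5663]
attitude [47.9909  1.0568 97.1418]
scene inner_grip [217.3 350. ] 0.67 depth [0.5116 0.106  0.1258] z [0.5051 0.1064 0.12  ]
scene outer_mark [230.5 337.7] 0.91 depth [0.5036 0.0896 0.0889] z [0.5037 0.0896 0.089 ]
scene single_mark [193.6 154.5] 0.75 depth [ 0.3417 -0.2903 -0.    ] z [ 0.49   -0.2067  0.128 ]
vfov 51.149106509001804
cx 284.5801056862171
cy 206.35285707727303
k1 0.006546793156681521
eye [ 0.4672 -0.3836  0.6377]
attitude [37.0955  0.5951 -8.4709]
side outer_mark [177.5 273.7] 0.68 depth [0.5137 0.0889 0.0896] z [0.5138 0.0894 0.089 ]
side single_mark [347.8 294.4] 0.9 depth [ 0.4999 -0.2067  0.1224] z [ 0.4995 -0.2086  0.128 ]
```

```bash
sleep 1
python3 -c "
import cv2,numpy as np
a=cv2.imread('pics/a.png');b=cv2.imread('pics/b.png')
c=np.vstack([cv2.resize(a[140:290,60:460],(800,300)),cv2.resize(b[100:400,120:440],(320,300)).__class__ is None or np.hstack([cv2.resize(b[80:400,100:527],(400,300)),cv2.resize(b[120:240,200:360],(400,300))])])
cv2.imwrite('pics/c.png',c)"
```

```text
(no output)
```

View pics/c.png

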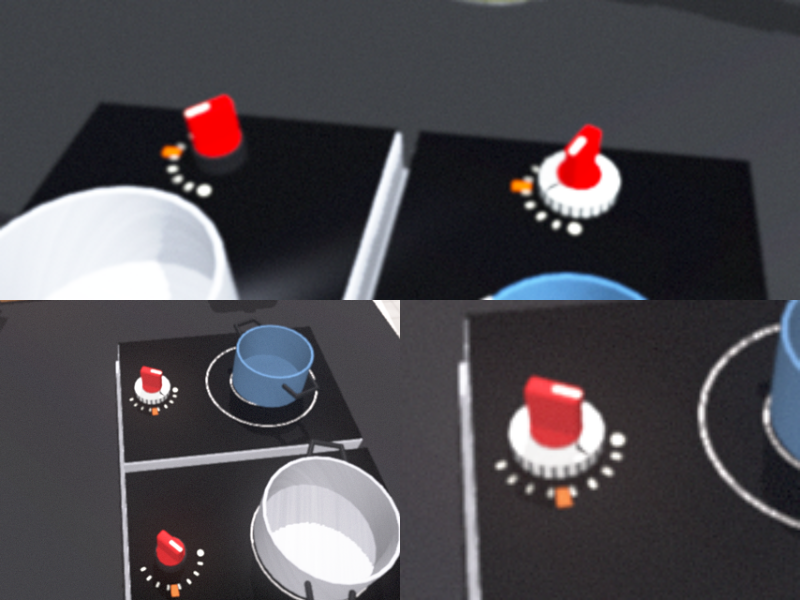

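Picture 1: the two-ring zone (aluminium ring under a red knob) is at the robot's left, y≈0.106. The single red knob is at y≈-0.2, and the inner pointer sits at roughly 0.4 rad. I'm moving above it now.

Emit:
jog_arm(rows=[[0, -0.0246, 0.028, 0, 0, 0, 0], [0, -0.0246, 0.028, 0, 0, 0, 0], [0, -0.0246, 0.028, 0, 0, 0, 0], [0, -0.0246, 0.028, 0, 0, 0, 0], [0, -0.0246, 0.028, 0, 0, 0, 0], [0, -0.0246, 0.028, 0, 0, 0, 0], [0, -0.0246, 0.028, 0, 0, 0, 0], [0, -0.0246, 0.028, 0, 0, 0, 0]])

```text
time_s: 1.07
tool_pos: [0.3536, 0.3601, 0.4051]
tool_rot: [180.0, -0.0, 72.0]
force: [0.1, 1.1, -0.5]
grip_width: 0.0873
```

Emit:
jog_arm(rows=[[0, -0.0246, 0.028, 0, 0, 0, 0], [0, -0.0246, 0.028, 0, 0, 0, 0], [0, -0.0246, 0.028, 0, 0, 0, 0], [0, -0.0246, 0.028, 0, 0, 0, 0], [0, -0.0246, 0.028, 0, 0, 0, 0], [0, -0.0246, 0.028, 0, 0, 0, 0], [0, -0.0246, 0.028, 0, 0, 0, 0], [0, -0.0246, 0.028, 0, 0, 0, 0], [0, 0, 0, 0, 0, 0, 0], [0, 0, 0, 0, 0, 0, 0], [0, 0, 0, 0, 0, 0, 0]])

```text
time_s: 1.98
tool_pos: [0.5051, 0.106, 0.4047]
tool_rot: [-180.0, -0.0, 72.0]
force: [0.5, 0.3, 0.1]
grip_width: 0.0868
```

```bash
cat > look.py <<'E'
from h import *
import sys
np.set_printoptions(precision=4,suppress=True)
n=sys.argv[1]; cl=sys.argv[2:]
for c in cl:
    o=status.get_obs(); p=cams.camera_params(c); im,d=cams.read_camera(c); save(n+c,im)
    if c=="wrist": print(o["time_s"],o["tool_pos"],o["tool_rot"],o["qpos"]); show(p)
    for k,h in [("inner_grip",.12),("outer_mark",.089),("single_mark",.128)]:
        for l in landmark_of(c,k)[:2]:
            print(c,k,np.array(l["position"]),round(l["conf"],2),at_z(p,l["position"],h))
    # white pointer on knob top (z=.128): white pixels at top height inside red outline surroundings
    P=np.array([[at_depth(p,(i,j),d[i,j]) if d[i,j]>0 else [0,0,0] for j in range(560)] for i in range(420)])
    top=(abs(P[...,2]-.128)<.006)&(np.hypot(P[...,0]-.507,P[...,1]-.106)<.04)
    hsv=cv2.cvtColor(im,cv2.COLOR_RGB2HSV); wh=top&(hsv[...,1]<90)&(hsv[...,2]>130); rd=top&(hsv[...,1]>=150)
    al=(abs(P[...,2]-.089)<.004)&(np.hypot(P[...,0]-.507,P[...,1]-.106)<.05)
    for nm,m in [("white",wh),("top",top),("alu",al)]:
        if m.sum()<8: print(nm,"few"); continue
        q=np.array([at_z(p,rc,.089 if nm=="alu" else .128)[:2] for rc in np.argwhere(m)])
        cov=np.cov(q.T); w,v=np.linalg.eigh(cov); ax=v[:,1]*np.sign(v[0,1])
        (cx,cy),r=cv2.minEnclosingCircle(q.astype(np.float32)*1000)
        rect=cv2.minAreaRect(q.astype(np.float32)*1000)
        print(c,nm,m.sum(),"mean",q.mean(0),"rect",rect,"clockwise deg",np.degrees(np.arctan2(-ax[1],ax[0])),"circ",cx,cy,r)
E
python3 look.py d wrist scene side
python3 -c "
import cv2,numpy as np
cv2.imwrite('pics/dw.png',cv2.imread('pics/dwrist.png'))"
```

```text
1.9833 [0.5051 0.106  0.4047] [-179.9711   -0.0327   72.0183] [-37.6193   1.6162  23.4095 102.7343  -0.7067  75.7906  57.9738]
vfov 60.109918734163784
cx 289.46038722476464
cy 207.20298410884791
k1 0.0158788963603163
eye [0.4331 0.1297 0.3845]
attitude [-15.9909  -0.0051  71.9927]
wrist inner_grip [196.4 289.1] 0.64 [0.497  0.1086 0.12  ]
wrist outer_mark [208.7 269.7] 0.62 [0.5097 0.0872 0.089 ]
wrist white 219 mean [0.5045 0.1031] rect ((503.9770812988281, 102.84664154052734), (14.032407760620117, 18.494094848632812), 71.36679077148438) clockwise deg 28.50227755895838 circ 503.964111328125 102.80834197998047 9.582518577575684
wrist top 916 mean [0.4954 0.1077] rect ((495.8645935058594, 107.49736785888672), (13.834547996520996, 37.75614547729492), 62.31560516357422) clockwise deg 27.50490786504426 circ 496.0580139160156 107.78128814697266 18.920568466186523
wrist alu 2440 mean [0.4923 0.109 ] rect ((495.99578857421875, 107.64726257324219), (62.63323211669922, 62.220272064208984), 70.26692199707031) clockwise deg -65.5582226284182 circ 496.2521667480469 107.4256362915039 31.631437301
[... 955 characters left out ...]
ide white 42 mean [0.5046 0.1023] rect ((504.9800109863281, 102.28643035888672), (7.539810657501221, 19.533103942871094), 65.82003784179688) clockwise deg 27.931345567557564 circ 505.06256103515625 102.47038269042969 9.948505401611328
side top 182 mean [0.4963 0.1019] rect ((496.2395324707031, 101.4413833618164), (17.755191802978516, 37.39096450805664), 62.180946350097656) clockwise deg 30.08422895821569 circ 497.2027282714844 103.82942962646484 19.17344856262207
side alu 469 mean [0.4957 0.0939] rect ((496.4527282714844, 99.27523040771484), (55.885475158691406, 61.77248001098633), 87.46038818359375) clockwise deg 2.976965368232504 circ 496.12884521484375 102.41191101074219 32.25092697143555
```

View pics/dw.png

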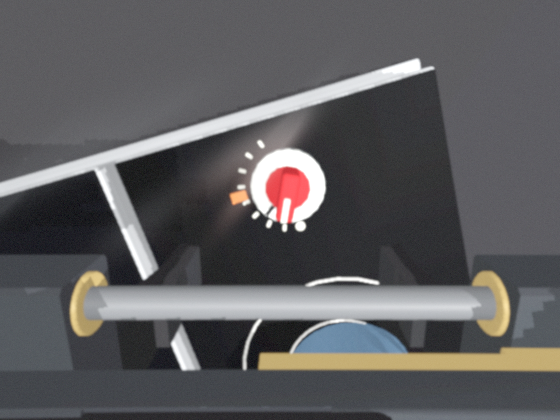

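Picture 2 (wrist): the knob is centred at about (187,288) px, the off dot at (226,300), the orange mark at (198,238) and the black index at about (212,270). Next I'll check how the panel is rotated, using the mark and the dot.

```bash
python3 - <<'E'
from h import *
o=status.get_obs(); p=cams.camera_params("wrist")
im=cv2.cvtColor(cv2.imread("pics/dwrist.png"),cv2.COLOR_BGR2RGB)
hsv=cv2.cvtColor(im,cv2.COLOR_RGB2HSV).astype(int)
c=np.array([.4961,.1076])
I,J=np.mgrid[:420,:560]
og=(hsv[...,0]>7)&(hsv[...,0]<20)&(hsv[...,1]>130)&(hsv[...,2]>120)&(abs(I-198)<15)&(abs(J-238)<15)
dt=(hsv[...,2]>150)&(np.hypot(I-226,J-300)<8)
for n,m in [("orange",og),("dot",dt)]:
    rc=np.argwhere(m).mean(0); X=at_z(p,rc,.072)[:2]-c
    print(n,m.sum(),rc,X,"cw deg",np.degrees(np.arctan2(-X[1],X[0])),np.hypot(*X))
E
```

```text
orange 46 [197.17391304 232.69565217] [-0.00195966 -0.05119829] cw deg 92.19197197369999 0.051235782954842615
dot 116 [224.55172414 299.5862069 ] [ 0.04086457 -0.0024046 ] cw deg 3.367585602930374 0.040935258508482536
```

```bash
python3 - <<'E'
from h import *
p=cams.camera_params("wrist")
im=cv2.cvtColor(cv2.imread("pics/dwrist.png"),cv2.COLOR_BGR2RGB)
hsv=cv2.cvtColor(im,cv2.COLOR_RGB2HSV).astype(int)
c=np.array([.4961,.1076])
I,J=np.mgrid[:420,:560]
og=(hsv[...,1]>70)&(hsv[...,2]>110)&(abs(I-198)<11)&(abs(J-237)<13)
rc=np.argwhere(og); X=at_z(p,rc.mean(0),.072)[:2]-c
print(og.sum(),rc.min(0),rc.max(0),X,np.degrees(np.arctan2(-X[1],X[0])))
q=np.array([at_z(p,a,.072)[:2] for a in rc]).astype(np.float32)*1000
print(cv2.minAreaRect(q))
for a,b in [((163,100),(70,432)),((168,96),(276,146)),((70,434),(250,468))]:
    A,B=at_z(p,a,.072),at_z(p,b,.072); d=(B-A)[:2]; print(A,B,np.degrees(np.arctan2(d[1],d[0])))
# dial ticks/dot between radii, list of blobs
w=((hsv[...,2]>120)&(hsv[...,1]<90)&(np.hypot(I-187,J-288)<75)).astype(np.uint8)
n,l,s,ce=cv2.connectedComponentsWithStats(w)
for k in range(1,n):
    X=at_z(p,ce[k][::-1],.072)[:2]-c; print(s[k][4],ce[k].round(1),round(np.degrees(np.arctan2(-X[1],X[0])),1),np.hypot(*X).round(4))
E
```

```text
229 [190 229] [205 248] [-0.00098534 -0.04643386] 91.21565371164041
((495.1730651855469, 61.50830841064453), (12.00051498413086, 16.953205108642578), 0.867077112197876)
[ 0.43039867 -0.04158423  0.072     ] [0.44469984 0.24607707 0.072     ] 87.15386445728606
[ 0.43328503 -0.0467954   0.072     ] [ 0.5409971 -0.0482645  0.072    ] -0.7814143427249801
[0.44520135 0.24759849 0.072     ] [0.60852494 0.24559482 0.072     ] -0.7028760516813729
110 [267.2 117.2] -179.6 0.0577
4232 [281.6 174.4] 156.9 0.0088
1 [246. 125.] 162.0 0.0602
50 [245.8 201.9] 82.1 0.042
243 [284.9 213.5] 23.8 0.0293
2 [233.5 205. ] 84.6 0.0533
1 [237. 204.] 84.1 0.05
```

Emit:
jog_arm(rows=[[0, -0.0013, -0.0091, 0.01, 0, 0, 0], [0, 0, 0, 0.02, 0, 0, 5], [0, 0, 0, 0.02, 0, 0, 5], [0, 0, 0, 0.01, 0, 0, 0], [0, 0, 0, 0, 0, 0, 0], [0, 0, 0, 0, 0, 0, 0], [0, 0, 0, 0, 0, 0, 0]])

```text
time_s: 3.17
tool_pos: [0.4968, 0.1072, 0.3459]
tool_rot: [179.9, -0.1, 62.1]
force: [1.1, 1.1, 1.0]
grip_width: 0.0871
```

```bash
python3 look.py e wrist
```

```text
3.1667 [0.4968 0.1072 0.3459] [179.9314  -0.0671  62.0945] [-37.7356   3.0143  23.4063 108.3158  -1.2874  68.8265  48.1992]
vfov 60.109918734163784
cx 289.46038722476464
cy 207.20298410884791
k1 0.0158788963603163
eye [0.4298 0.1429 0.3255]
attitude [-16.0909  -0.051   62.0726]
wrist inner_grip [232.6 288.3] 0.77 [0.496  0.1072 0.12  ]
wrist outer_mark [246.4 274. ] 0.95 [0.5104 0.0882 0.089 ]
wrist white 284 mean [0.5045 0.1032] rect ((504.1427917480469, 103.43379211425781), (12.96827220916748, 18.36655044555664), 61.578861236572266) clockwise deg 29.08360259145 circ 504.1915283203125 103.37679290771484 9.27187728881836
wrist top 1411 mean [0.4948 0.1081] rect ((495.209228515625, 107.7636489868164), (13.415271759033203, 38.2135009765625), 62.52865219116211) clockwise deg 27.338924144740467 circ 495.4422607421875 108.31619262695312 19.25172996520996
wrist alu 3544 mean [0.4917 0.1098] rect ((495.05810546875, 108.10110473632812), (62.51083755493164, 60.98613357543945), 59.6646614074707) clockwise deg -62.03693235779234 circ 495.9403381347656 107.6436996459961 31.73168182373047
```

View pics/ewrist.png

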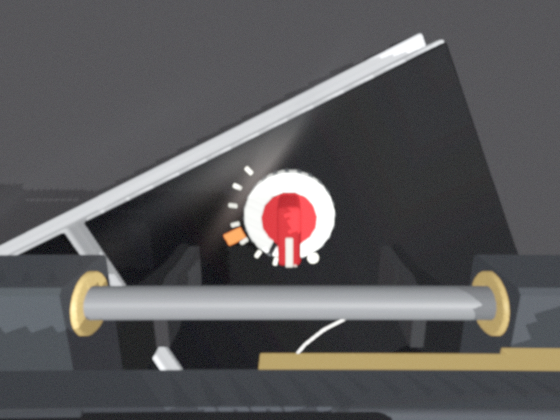

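Picture 3: the bar is upright between the fingers, with the knob at (215,289) px, so it is aligned. I'll go down and close gently.

Emit:
jog_arm(rows=[[0, 0, -0.0014, 0.01, 0, 0, 0], [0, 0, 0, 0.02, 0, 0, 0], [0, 0, 0, 0.02, 0, 0, 0], [0, 0, 0, 0.01, 0, 0, 0], [0, 0, 0, 0, 0, 0, 0], [0, 0, 0, 0, 0, 0, 0], [0, 0, 0, 0, 0, 0, 0]], grip_force=8)

```text
time_s: 3.95
tool_pos: [0.4955, 0.1079, 0.2856]
tool_rot: [179.9, -0.1, 62.0]
force: [0.3, 0.2, -0.4]
grip_width: 0.087
```

Emit:
jog_arm(rows=[[0.7, 0, 0, 0, 0, 0, 0], [0.7, 0, 0, 0, 0, 0, 0], [0.7, 0, 0, 0, 0, 0, 0], [1, 0, 0, 0, 0, 0, 0], [1, 0, 0, 0, 0, 0, 0], [1, 0, 0, 0, 0, 0, 0], [1, 0, 0, 0, 0, 0, 0], [1, 0, 0, 0, 0, 0, 0], [1, 0, 0, 0, 0, 0, 0], [1, 0, 0, 0, 0, 0, 0], [1, 0, 0, 0, 0, 0, 0], [1, 0, 0, 0, 0, 0, 0]], grip_force=8)

```text
time_s: 4.95
tool_pos: [0.495, 0.1078, 0.2847]
tool_rot: [180.0, -0.0, 62.0]
force: [0.2, -0.2, -0.5]
grip_width: 0.0152
```

```bash
python3 -c "
from h import *
print(status.get_obs())"; python3 look.py f wrist side | grep -v few
```

```text
{'time_s': 4.95, 'qpos': array([-37.31571066,   6.51323654,  23.43404902, 112.38618357,
        -2.93738268,  61.66388254,  49.39908473]), 'joint_velocities': array([-0.11017629, -0.06136273, -0.04527186, -0.05012813, -0.01687369,
        0.0016919 , -0.03912921]), 'effort': array([-2.43846616e-04, -3.14991796e+01,  1.43199563e+00, -2.80044687e+01,
       -7.65226287e-03,  8.33767396e-02, -4.91184096e-05]), 'tool_pos': array([0.49501026, 0.10782576, 0.28474136]), 'tool_rot': array([ 1.79998737e+02, -5.89689486e-04,  6.20207274e+01]), 'force': array([ 0.15874997, -0.19507276, -0.45896515]), 'wrist_torque': array([ 0.0015579 ,  0.00431691, -0.00185494]), 'grip_width': 0.015156858912710429}
4.95 [0.495  0.1078 0.2847] [179.9987  -0.0006  62.0207] [-37.3157   6.5132  23.434  112.3862  -2.9374  61.6639  49.3991]
vfov 60.109918734163784
cx 289.46038722476464
cy 207.20298410884791
k1 0.0158788963603163
eye [0.4281 0.1436 0.2645]
attitude [-16.0242   0.0145  61.9978]
wrist inner_grip [285.3 290.3] 0.68 [0.4965 0.1076 0.12  ]
wrist white 167 mean [0.5053 0.1031] rect ((490.5953063964844, 106.
[... 810 characters left out ...]
ide white 13 mean [0.509  0.0994] rect ((509.5105895996094, 99.53701782226562), (4.36288595199585, 8.040183067321777), 80.96631622314453) clockwise deg 28.747858866513404 circ 509.68157958984375 100.61228942871094 4.166042804718018
side top 48 mean [0.5068 0.0941] rect ((505.6353454589844, 91.11302185058594), (21.859895706176758, 11.124506950378418), 58.99376678466797) clockwise deg -48.90455249512777 circ 504.6085205078125 91.60601043701172 11.486507415771484
side alu 338 mean [0.5033 0.0901] rect ((501.9118957519531, 93.38919067382812), (62.999874114990234, 40.282779693603516), 31.109050750732422) clockwise deg -30.706119392504927 circ 496.8783264160156 101.70375061035156 32.16288375854492
```

Emit:
jog_arm(rows=[[1, 0, 0, 0, 0, 0, 0], [1, 0, 0, 0, 0, 0, 0], [1, 0, 0, 0, 0, 0, 0], [1, 0, 0, 0, 0, 0, 4], [1, 0, 0, 0, 0, 0, 4], [1, 0, 0, 0, 0, 0, 4], [1, 0, 0, 0, 0, 0, 4], [1, 0, 0, 0, 0, 0, 4], [1, 0, 0, 0, 0, 0, 0], [1, 0, 0, 0, 0, 0, 0]])

```text
time_s: 6.18
tool_pos: [0.4952, 0.1083, 0.2848]
tool_rot: [180.0, -0.1, 42.1]
force: [2.4, 2.9, -3.0]
grip_width: 0.0137
```

```bash
python3 look.py g wrist side | grep -v few; python3 -c "
import cv2,numpy as np
a=cv2.imread('pics/gwrist.png');b=cv2.imread('pics/gside.png')
cv2.imwrite('pics/g.png',np.hstack([cv2.resize(a[200:350,190:390],(400,300)),cv2.resize(b[110:230,190:350],(400,300))]))"
```

```text
6.1833 [0.4952 0.1083 0.2848] [179.9905  -0.076   42.1471] [-38.5279   6.5447  24.6991 112.4112  -3.1348  61.6027  29.665 ]
vfov 60.109918734163784
cx 289.46038722476464
cy 207.20298410884791
k1 0.0158788963603163
eye [0.4443 0.1645 0.2645]
attitude [-16.036   -0.0819  42.1249]
wrist inner_grip [283.1 290.7] 0.71 [0.496  0.1084 0.12  ]
wrist white 160 mean [0.5037 0.0994] rect ((490.723388671875, 107.69389343261719), (31.126750946044922, 37.401283264160156), 14.24045467376709) clockwise deg 46.76761963577637 circ 495.10198974609375 108.67359161376953 20.08431053161621
wrist top 2193 mean [0.4907 0.1135] rect ((496.52362060546875, 112.12120056152344), (32.58837890625, 37.8354606628418), 67.4292221069336) clockwise deg 47.46968496489697 circ 495.10198974609375 108.67359161376953 20.08431053161621
wrist alu 3910 mean [0.4852 0.1196] rect ((488.14971923828125, 116.46174621582031), (61.95835494995117, 39.87040710449219), 42.08525848388672) clockwise deg -42.18408828440098 circ 493.8756408691406 110.11691284179688 30.981184005737305
side inner_grip [158.4 261.7] 0.72 [0.4974 0.106  0.12  ]
side outer_mark [182.4 275.9] 0.55 [0.5159 0.0784 0.089 ]
side single_mark [345.5 288.5] 0.61 [ 0.4931 -0.2049  0.128 ]
side white 21 mean [0.5035 0.0982] rect ((503.75860595703125, 98.2608871459961), (5.297385215759277, 13.044310569763184), 46.373313903808594) clockwise deg 46.30810662775473 circ 503.3332214355469 97.90937805175781 6.591883182525635
side top 149 mean [0.4998 0.0963] rect ((500.8223876953125, 96.06681823730469), (40.696449279785156, 23.990829467773438), 21.66320037841797) clockwise deg -29.681207718994614 circ 497.9739685058594 103.50167083740234 20.55443572998047
side alu 462 mean [0.496  0.0936] rect ((496.3812561035156, 98.70111083984375), (62.00319290161133, 55.014923095703125), 0.2812570035457611) clockwise deg -0.7349554297362476 circ 496.2718200683594 102.19953918457031 32.28254699707031
```

View pics/g.png

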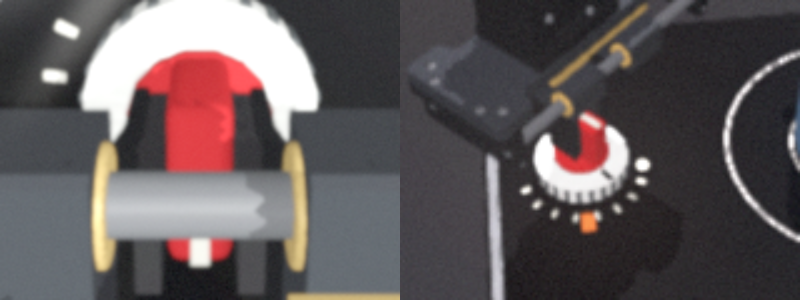

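Picture 4: the red knob turns with the gripper (now at about 47°), and the black index is still at about (180,273) px in the side view, so the outer knob hasn't moved. I'll continue the remaining 43°.

Emit:
jog_arm(rows=[[1, 0, 0, 0, 0, 0, 4.3], [1, 0, 0, 0, 0, 0, 4.3], [1, 0, 0, 0, 0, 0, 4.3], [1, 0, 0, 0, 0, 0, 4.3], [1, 0, 0, 0, 0, 0, 4.3], [1, 0, 0, 0, 0, 0, 4.3], [1, 0, 0, 0, 0, 0, 4.3], [1, 0, 0, 0, 0, 0, 4.3], [1, 0, 0, 0, 0, 0, 4.3], [1, 0, 0, 0, 0, 0, 4.3], [1, 0, 0, 0, 0, 0, 0], [1, 0, 0, 0, 0, 0, 0]])

```text
time_s: 7.58
tool_pos: [0.4959, 0.1085, 0.2848]
tool_rot: [-179.9, -0.2, -0.9]
force: [7.0, 5.4, -8.0]
grip_width: 0.014
```

```bash
python3 look.py h wrist side | grep -v few; python3 -c "
import cv2,numpy as np
a=cv2.imread('pics/hwrist.png');b=cv2.imread('pics/hside.png')
cv2.imwrite('pics/h.png',np.hstack([cv2.resize(a[200:350,190:390],(400,300)),cv2.resize(b[110:230,190:350],(400,300))]))"
```

```text
7.5833 [0.4959 0.1085 0.2848] [-179.9233   -0.2113   -0.9455] [-41.167    6.6427  27.5288 112.4664  -3.5125  61.4584 -13.0736]
vfov 60.109918734163784
cx 289.46038722476464
cy 207.20298410884791
k1 0.0158788963603163
eye [0.4968 0.1843 0.2647]
attitude [-15.923   -0.2679  -0.9668]
wrist inner_grip [284.6 287.4] 0.84 [0.4953 0.1075 0.12  ]
wrist white 173 mean [0.4962 0.098 ] rect ((499.81085205078125, 111.4989242553711), (31.32184600830078, 37.36297607421875), 28.976158142089844) clockwise deg -88.212568047376 circ 496.1502380371094 109.0303726196289 20.075498580932617
wrist top 2209 mean [0.4963 0.1156] rect ((499.5752868652344, 110.5661849975586), (32.549217224121094, 37.749698638916016), 24.428668975830078) clockwise deg -88.97802666763904 circ 496.1502380371094 109.0303726196289 20.075498580932617
wrist alu 3918 mean [0.4966 0.1239] rect ((496.621337890625, 119.78614807128906), (40.361854553222656, 61.97178649902344), 88.90411376953125) clockwise deg 1.0946758160871053 circ 496.49005126953125 111.62911224365234 31.010738372802734
side outer_mark [178.5 270.7] 0.73 [0.5086 0.088  0.089 ]
side single_mark [344.4 292.9] 0.88 [ 0.4984 -0.2044  0.128 ]
side white 31 mean [0.4963 0.0967] rect ((495.6554260253906, 93.37956237792969), (24.59174919128418, 21.836702346801758), 34.61973190307617) clockwise deg 36.52655930586416 circ 495.2643737792969 93.66436004638672 15.833562850952148
side top 229 mean [0.4963 0.1004] rect ((496.9772644042969, 101.24102783203125), (34.34938430786133, 34.71018981933594), 44.354366302490234) clockwise deg -86.15675644164607 circ 496.9013671875 101.87550354003906 20.657316207885742
side alu 484 mean [0.4958 0.0949] rect ((496.4342041015625, 100.4136962890625), (58.229766845703125, 61.91640090942383), 88.0573501586914) clockwise deg 2.6543028681496392 circ 496.3613586425781 103.37387084960938 32.25505828857422
```

View pics/h.png

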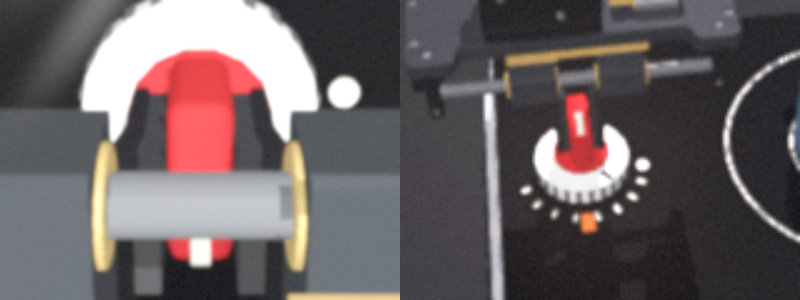

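Picture 5: the pointer aims at the orange mark at about 91° in the world frame (the mark itself is at about 91.2°), and the index hasn't moved. I'll release and lift.

Emit:
jog_arm(rows=[[0, 0, 0, 0, 0, 0, 0], [0, 0, 0, 0, 0, 0, 0], [0, 0, 0, 0, 0, 0, 0], [0, 0, 0, 0, 0, 0, 0], [0, 0, 0, 0, 0, 0, 0], [0, 0, 0, 0, 0, 0, 0], [0, 0, 0, -0.01, 0, 0, 0], [0, 0, 0, -0.03, 0, 0, 0], [0, 0, 0, -0.03, 0, 0, 0], [0, 0, 0, -0.03, 0, 0, 0], [0, 0, 0, -0.02, 0, 0, 0], [0, 0, 0, 0, 0, 0, 0]])

```text
time_s: 8.98
tool_pos: [0.4963, 0.1077, 0.4105]
tool_rot: [-179.8, -0.5, -1.0]
force: [0.2, 0.3, 0.7]
grip_width: 0.0838
```

Emit:
jog_arm(rows=[[0, 0, 0, 0, 0, 0, 0], [0, 0, 0, 0, 0, 0, 0]])

```text
time_s: 9.15
tool_pos: [0.4947, 0.1077, 0.4044]
tool_rot: [180.0, 0.0, -1.0]
force: [-0.4, 0.5, -1.3]
grip_width: 0.0863
```

```bash
python3 look.py i wrist side scene| grep -v few; python3 - <<'E'
from h import *
p=cams.camera_params("wrist")
im=cv2.cvtColor(cv2.imread("pics/iwrist.png"),cv2.COLOR_BGR2RGB)
hsv=cv2.cvtColor(im,cv2.COLOR_RGB2HSV).astype(int)
c=np.array([.4957,.1078]); r0,c0=project(p,[c[0]-.001,c[1]-.0465,.072])
I,J=np.mgrid[:420,:560]
og=(hsv[...,0]>5)&(hsv[...,0]<25)&(hsv[...,1]>70)&(hsv[...,2]>110)&(np.hypot(I-r0,J-c0)<16)
X=at_z(p,np.argwhere(og).mean(0),.072)[:2]-c
print("orange",og.sum(),np.degrees(np.arctan2(-X[1],X[0])))
b=cv2.imread('pics/iside.png');a=cv2.imread('pics/iwrist.png')
cv2.imwrite('pics/i.png',np.hstack([cv2.resize(a[110:290,170:410],(400,300)),cv2.resize(b[110:230,190:350],(400,300))]))
E
```

```text
9.15 [0.4947 0.1077 0.4044] [179.9916   0.0417  -0.9784] [-42.306    0.1917  27.2718 104.0907  -0.0941  75.7813 -15.9895]
vfov 60.109918734163784
cx 289.46038722476464
cy 207.20298410884791
k1 0.0158788963603163
eye [0.4955 0.1834 0.3841]
attitude [-16.0069  -0.0141  -1.0013]
wrist inner_grip [208.2 293. ] 0.72 [0.4969 0.1068 0.12  ]
wrist outer_mark [220.5 311.9] 0.7 [0.5131 0.0866 0.089 ]
wrist white 212 mean [0.4965 0.0983] rect ((495.99212646484375, 98.40971374511719), (18.794918060302734, 13.38259506225586), 89.49855041503906) clockwise deg 88.79828170589369 circ 496.3460998535156 98.4045639038086 9.56247329711914
wrist top 901 mean [0.4962 0.1085] rect ((496.0744934082031, 107.82247924804688), (37.621158599853516, 13.38259506225586), 89.49855041503906) clockwise deg -89.39794627984516 circ 496.468994140625 107.97404479980469 19.03966522216797
wrist alu 2390 mean [0.4964 0.112 ] rect ((496.43658447265625, 108.54631042480469), (60.47380447387695, 62.34046936035156), 88.99470520019531) clockwise deg 0.34406447122798106 circ 496.4634704589844 107.62165069580078 31.699708938598633
s
[... 1073 characters left out ...]
 [0.4948 0.0982] rect ((494.78515625, 98.00118255615234), (6.922741889953613, 18.42917823791504), 5.943577766418457) clockwise deg 84.37524563937282 circ 495.13909912109375 98.0820083618164 9.29336929321289
scene top 198 mean [0.5001 0.1064] rect ((500.30963134765625, 107.01482391357422), (36.31066131591797, 19.561098098754883), 89.84381103515625) clockwise deg 88.86334070450278 circ 500.8038635253906 106.89508819580078 19.06230354309082
scene alu 499 mean [0.5083 0.1065] rect ((503.48388671875, 106.73208618164062), (62.4051399230957, 54.99616622924805), 86.54553985595703) clockwise deg -87.81114789905155 circ 499.267333984375 106.7957763671875 32.409725189208984
orange 184 90.66676717951775
```

View pics/i.png

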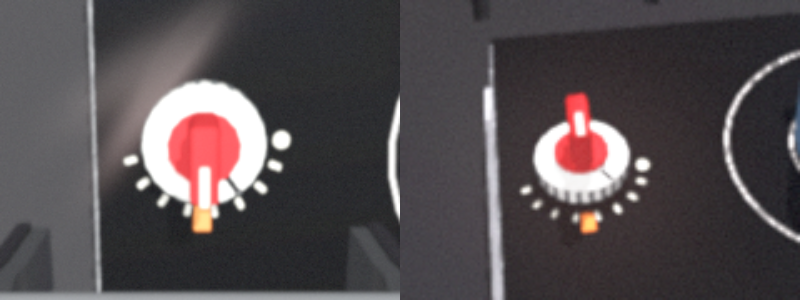

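Picture 6: the pointer is in line with the orange mark and the gripper is clear. I'll check the outer index more exactly, before against after.

```bash
python3 - <<'E'
from h import *
base=cams.camera_params("wrist")
poses={"d":([.4331,.1297,.3845],[-15.9909,-.0051,71.9927]),"e":([.4298,.1429,.3255],[-16.0909,-.051,62.0726]),"i":([.4955,.1834,.3841],[-16.0069,-.0141,-1.0013])}
for k,(e,a) in poses.items():
    p=dict(base,eye=np.array(e),attitude=np.array(a)); g=cv2.cvtColor(cv2.imread(f"pics/{k}wrist.png"),cv2.COLOR_BGR2GRAY)
    c=np.array([.4960,.1077]); th=np.arange(30,85,.5); prof=[]
    for t in np.radians(th):
        v=[]
        for r in (.0235,.025,.0265):
            rc=project(p,[c[0]+r*np.cos(t),c[1]-r*np.sin(t),.089]); v.append(cv2.getRectSubPix(g,(1,1),(float(rc[1]),float(rc[0])))[0,0])
        prof.append(np.mean(v))
    prof=np.array(prof,float); w=np.clip(np.median(prof)-25-prof,0,None); print(k,prof.min(),th[prof.argmin()],(w*th).sum()/w.sum())
E
```

```text
d 97.0 55.0 45.289735733435464
e 65.33333333333333 55.0 47.38797411752328
i 114.66666666666667 55.0 67.37832783278328
```

The index is at 55.0° in all three views, so the outer knob did not turn. Handing in.

```bash
python3 -c "
from cell import env
print(env.sign_off())"
```

```text
the job is handed in; nothing more can be done
None
```

I turned the red inner knob clockwise to the orange mark, let go and lifted the gripper clear. I gripped its bar at 8 N and handed the job in at about 9.3 s of the 32 s allowed.

- **Inner knob:** after release, the wrist camera puts the pointer at about 89–91° and the orange mark at about 90.7°. They line up in the picture. The rougher scene and side views gave 84–95° for the pointer.
- **Outer knob:** the darkest point of its index mark was at 55.0° both before and after. Two other readings were less steady. The network's mark position wandered by about 5°, and an averaged angle from the same check varied more, so I relied on the darkest point.
- **Single red knob:** I never went near it. Its detected mark stayed in place in the side view; the scene view's reading drifted by about 1 cm, which I took as noise.
- **Forces:** the highest reading was about 12 N in total, while turning. It was back near zero after release.

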